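Fit the chopping blade and pull-test its lock

ROBOT

A 6-joint arm with a two-finger parallel gripper is mounted at the origin on the work surface. World frame = base frame: x ahead of the robot, y to its left, z up, the work surface at z = 0. Lengths are in mm, angles in rad, forces in N, time in s.
With the tool pointing down it reaches from about 375 to 925 mm from the base axis. Payload 5.7 kg.
Tool frame: the origin (TCP) lies midway between the tips of the shut fingers; the grasp point (between the pads) lies env.grasp_offset behind it (env.grasp_offset is the distance from the TCP to the grasp point, in mm); z points along the fingers, y is the line along which they close (so a half turn about z gives the same grasp; the last joint's range is limited). The gripper opens to 85 mm and grips with 20 to 120 N. Pads are 22 mm wide; open, the fingers measure 114 mm over their backs; the gripper's body (76 mm by 85 mm) begins 54 mm behind the grasp point. The pads swing forward as they close: fully open they stand 13 mm farther back than shut.
Start: joints at [1.105, 0.359, 1.51, -0, 1.272, -0.115], TCP at [206.181, 563.429, 231.267] pointing down, gripper open.
Joint ranges: [-2.97, 2.97], [-1.01, 2.36], [0.21, 2.38], [-0.96, 4.11], [0.2, 2.71], [-2.98, 2.98]. Speed limits (rad/s): [2.39, 2.39, 3.14, 3.14, 3.14, 3.14].

INTERFACE

Orientations are given as a unit quaternion [w, x, y, z].
In Python, from bench import env gives the robot as it stands.
- The arm moves only by the shell command python3 -m creep 'ROWS'. ROWS is JSON, a list of rows, each a list of 3 entries, a list of its own where there are three numbers: the closure in counts, from 0 (fully open) to 255 (shut), then the shift along the tool's x, y, z in mm, then the turn about the tool's z in degrees. A call has 1 to 8 rows; each row shifts and turns the commanded pose from where the row before left it, along the tool's axes as they then stand; what a row does not reach is not made up. A row lasts 1/10 s, in which the tool goes at most 50 mm and 8.59 degrees, less where a joint would pass 70% of its speed; a pose out of reach is approached as far as the arm can. A call with a gripper value outside its range is refused whole. The fingers move at their own pace and stop on an object; the grip force is fixed at half the most. Time passes only in rows, so rows that do not move let the fingers close. It gives the time, the measured TCP pose, the force, the opening and the grip force at its end, in the units of the state.
- env.get_obs(): the state, without advancing time (a new reading comes with each control period).
- env.snapshot(name): name is "scene" or "top" or "wrist"; returns the picture (384x512x3 uint8, blue, green, red); there is no depth.
- env.camera_model(name): a dict with "fovy" (degrees; the focal length in pixels is half the picture's height over the tangent of half this angle, whatever the lens; pixels are square), "cx", "cy" (the principal point, pixels), "position" and "orientation" of the camera in the world. Camera axes: x right, y up, looking along -z (the intrinsics and any distortion apply to the point x, -y, -z); pixel columns grow to the right and rows downward; lengths in mm; the calibration is good to about 2 mm. A picture is of the moment at which its call begins: read the wrist's pose just before it. camera_model takes no time and is no camera call; for the wrist camera it gives the pose at the moment of the call.
- env.close_job(): hands the job in; it is judged then, once.
The state is a dict: "time": time; "joint_pos": joint angles; "qd": joint speeds; "tau": joint torques, N m; "eef_pos": TCP position; "tcp_rot": TCP orientation; "ft_force": force on the tool from outside, world axes, zero at the start; "torque": the same for the moment, N m; "gripper_width": opening from 0.0 (shut) to 1.0 (fully open); "grasp_force": force on a finger pad.
Only numpy, scipy, OpenCV 4.12 (cv2) and the standard library are available. Lean on these libraries where they do the work, as an engineer would, in place of code of your own. Each camera call takes 0.05 s, during which the arm holds its last target. There are 200 camera calls.

TASK

Fit the steel chopping blade (the attachment with two long thin wings) on the drive post in the food processor's bowl and press it down, gently and never with over 50 N, until it clicks and is fully home. Then make sure that it is locked: pull up on its grip with a steady 12 N for about two seconds (not under 8 N, never over 18 N). Let go and leave it locked in the bowl, with everything else on the table left where it is.

Things in the scene. Friction and masses are not known exactly. Their poses are not given: they have to be found in the camera images.
- blade: Chopping blade, 150 g, stands upright on the table: dark grey hub 105 mm tall; its foot is 45 mm wide, its fluted grip 34 mm wide, 64 to 105 mm above the origin. Two thin curved steel wings, 8 to 31 mm up, reach 73 mm from the axis. Origin: centre of the hub's underside, z up along its axis, x roughly along the wings. The 22 mm square bore, open below, 60 mm deep, has its sides along x and y.
- processor: Food processor, fixed: dark motor base 210 x 200 mm and 90 mm high with a knob on its front (-x); on it, on the same axis, a clear open bowl, inside 170 mm wide, rim 207 mm above the table, loop handle on the +y side to 130 mm from the axis. Origin: under the bowl's axis at table height, z up. In the bowl stands the upright drive post: 20 mm square, sides along x and y.
- seat (a point): Where the hub's underside rests when the blade is fully home: centre of the round boss in the bowl's floor, 107 mm above the table, axes as the processor's. The steel drive post rises 58 mm from here, its last 8 mm tapered. The blade goes on in any of the four quarter turns in which bore and post sides are parallel.
- catches: Two sprung steel catches, 4 mm proud of the post's +x and -x sides, some 27 to 43 mm above the seat (origin: centre of the seat, axes as the processor's). Going down, the hub pushes them in between 41 and 26 mm above home, against 4 to 15 N; near home they spring out inside it. Locked, the blade lifts freely for 3 to 7 mm (no two machines alike), then stops hard on them; over 18 N harms them.
- dough_blade: Dough blade, not wanted now: the same dark grey hub, but with two short thick paddles reaching 50 mm from the axis. Stands upright on the table, loose. Origin: centre of its underside.
- cake_stand: Glass cake stand with a lattice tart, 290 mm wide, 126 mm tall, loose. Origin: centre of its foot.
- jar: Glass jam jar, 74 mm wide and 82 mm tall, with a wooden spoon standing in it to 135 mm, loose. Origin: centre of its underside.
- bowl: White porcelain bowl, 156 mm wide, 55 mm tall, loose. Origin: centre of its underside.
Things that resemble listed ones, but are neither listed nor needed, are in the scene too. What is shaped like the blade but orange is not meant.

How it is judged (in metres and radians):
On the way, in this order (a step that is already met when the one before it is completed fails the run):
1. the chopping blade is pressed fully home on the drive post (z of blade in the frame of seat below 0.002 m and horizontal distance between blade and seat below 0.004 m and angle between blade's own z axis and vertical below 0.08 rad), for 0.1 s.
2. it is pulled up against the catches with a steady 8 N or more for one second (contact force between blade and catches above 8 N and z of blade in the frame of seat between 0.002 and 0.01 m and contact force between the fingers and blade above 1 N), for 1 s.
At the end, for the whole second after the job is handed in: The chopping blade is still locked on the drive post (its underside less than 9 mm above the seat, within 4 mm of the post's axis, upright within 0.08 rad), at rest and let go (z of blade in the frame of seat below 0.009 m and horizontal distance between blade and seat below 0.004 m and angle between blade's own z axis and vertical below 0.08 rad and linear speed of blade below 0.02 m/s); the robot touches nothing.
It fails at once if the locked blade is pulled against the catches with more than 18 N (contact force between blade and catches above 18 N and z of blade in the frame of seat below 0.0085 m).
It fails at once if the blade is pressed against the food processor with more than 50 N (contact force between blade and processor above 50 N).
It fails at once if the dough blade is moved by more than 20 mm (distance of dough_blade from where it was at the start of the episode above 0.02 m).
It fails at once if the cake stand, the jar or the bowl is moved by more than 20 mm (distance of any of cake_stand, jar, bowl from where it was at the start of the episode above 0.02 m).
It also fails if it takes over 72 s, if anything falls off the work surface, if the arm or the gripper's body presses on something with over 40 N, if the wrist force passes 120 N, or if a joint passes its speed limit or range.

## Working session

There is one attempt and no reset: what is moved stays moved. The work goes in short steps, Python scripts to look and compute and a shell command to move; the robot and the scene stay as the last step left them, time stands still between calls to the robot, and variables do not carry over. Pictures are saved under pics/ and viewed, at most 10 in all, crops included, and the job is handed in when it is done.

```bash
ls; mkdir -p pics; cat > h.py <<'E'
import numpy as np, cv2
from scipy.spatial.transform import Rotation as R
from bench import env
def snap(n,f):
    m=env.camera_model(n); im=env.snapshot(n); cv2.imwrite('pics/'+f,im); return im,m
def q2R(q): return R.from_quat([q[1],q[2],q[3],q[0]])
def ray(m,u,v):
    f=192/np.tan(np.radians(m['fovy']/2))
    p=np.array([[[u,v]]],float)
    k=m.get('distortion',None)
    d=np.array([(u-m['cx'])/f,-(v-m['cy'])/f,-1.])
    return np.array(m['position']),q2R(m['orientation']).apply(d)
def plane(m,u,v,z):
    o,d=ray(m,u,v); return (o+d*(z-o[2])/d[2])[:2]
def proj(m,P):
    f=192/np.tan(np.radians(m['fovy']/2))
    c=q2R(m['orientation']).inv().apply(np.array(P,float)-m['position'])
    return m['cx']+f*c[0]/-c[2], m['cy']+f*-c[1]/-c[2]
E
python3 - <<'E'
from h import *
for n in ['scene','top','wrist']:
    im,m=snap(n,n+'0.png'); print(n,m)
print(env.grasp_offset,env.get_obs())
a=[cv2.imread('pics/%s0.png'%n) for n in ['scene','top']]
E
```

```text
pics
scene {'fovy': 49.552696130082346, 'cx': 252.36116632472462, 'cy': 195.45497578969182, 'position': array([1446.63013566,  -62.14111113, 1195.88768225]), 'orientation': array([0.67982914, 0.25294404, 0.23130853, 0.64834252])}
top {'fovy': 48.50708148706143, 'cx': 259.48896746584285, 'cy': 187.99532211819684, 'position': array([ 355.52374519,   -8.35151686, 1810.17303216]), 'orientation': array([ 0.71295227,  0.04272529, -0.03235089, -0.69916166])}
wrist {'fovy': 68.01199935922503, 'cx': 254.68734786986087, 'cy': 194.74331640785545, 'position': array([140.34178751, 586.90789341, 372.78045174]), 'orientation': array([ 0.81117766, -0.11630155, -0.07985965,  0.56752726])}
18.700000000000003 {'time': 0.15, 'joint_pos': array([ 1.10491360e+00,  3.59358137e-01,  1.51121551e+00,  1.54076269e-05,
        1.27247720e+00, -1.15070228e-01]), 'qd': array([ 0.00026361, -0.00084057, -0.00368847,  0.00066843, -0.00011867,
       -0.00084344]), 'tau': array([ 9.61305195e-04, -5.28029788e+01, -2.78928924e+01, -2.78809630e-04,
        8.25668016e-03,  6.96637994e-05]), 'eef_pos': array([205.94051116, 562.98179949, 230.62355438]), 'tcp_rot': array([-2.15872840e-04,  1.74510355e-01,  9.84655069e-01, -6.96443376e-04]), 'ft_force': array([-0.40768781, -0.01347542,  0.43763042]), 'torque': array([-0.00963705,  0.02978376, -0.00364246]), 'grasp_force': 0.0, 'gripper_width': 1.0040215310819802}
```

View pics/top0.png

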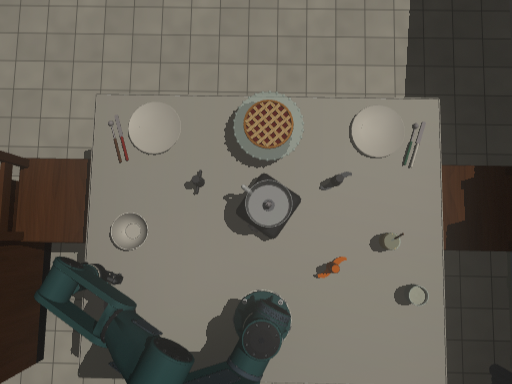

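View pics/scene0.png

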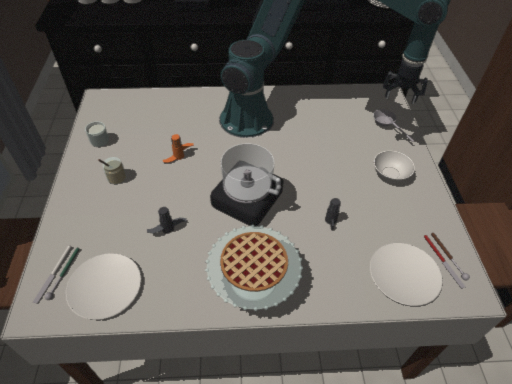

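Candidates: dark hub with long thin wings at top (337,180) / scene (165,220); dark hub with short paddles at top (197,181) / scene (333,210), which is the dough blade; the orange decoy at top (335,267) / scene (177,150). I choose the first, and check it in a close crop.

```bash
python3 - <<'E'
from h import *
t=cv2.imread('pics/top0.png'); s=cv2.imread('pics/scene0.png')
c=lambda im,u,v,r,z:cv2.convertScaleAbs(cv2.resize(im[v-r:v+r,u-r:u+r],(z,z),interpolation=cv2.INTER_CUBIC),alpha=1.6)
A=np.hstack([c(t,337,180,30,300),c(s,165,220,30,300)])
B=np.hstack([c(t,268,205,38,300),c(s,247,180,44,300)])
cv2.imwrite('pics/c1.png',np.vstack([A,B]))
m=env.camera_model('top')
print('blade',plane(m,338,180,105),'dough',plane(m,198,181,105),'jar',plane(m,392,241,80),'cake',plane(m,268,126,126),'procrim',plane(m,269,205,207),'orange',plane(m,335,268,105))
E
```

```text
blade [ 575.37258318 -296.56742653] dough [560.84051348 267.48775363] jar [ 335.88424555 -517.11832613] cake [787.12053316 -11.03652114] procrim [462.51189195 -20.18508294] orange [ 226.0654869  -285.05049101]
```

View pics/c1.png

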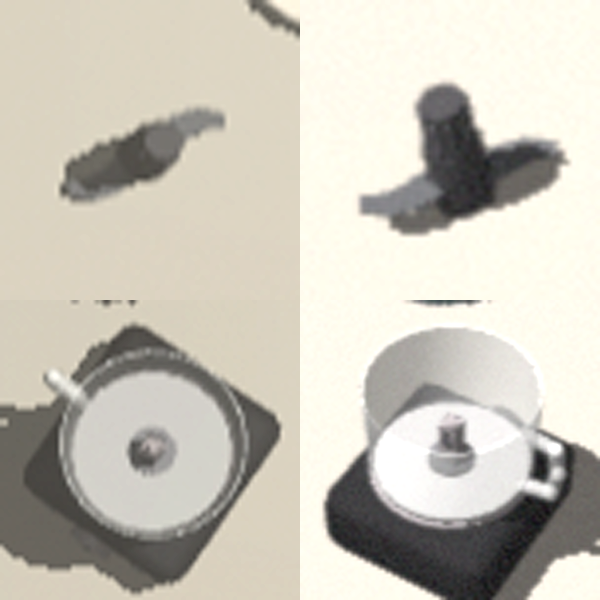

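The upper crops show the chosen hub (top at about top (339,178) and scene (163,211)) with long thin grey wings, so it is the right one. The lower crops show the post tip at about top (268.5,205) and scene (248,170), with the handle at the upper left in the top view.

```bash
cat >> h.py <<'E'
def shift(T,yaw=None):
    o=env.get_obs(); r=q2R(o['tcp_rot']); d=r.inv().apply(np.array(T)-o['eef_pos'])
    print('tcp',o['eef_pos'].round(1),'toolyaw(x-axis) deg',np.degrees(np.arctan2(*r.as_matrix()[[1,0],0])).round(2),'shift',d.round(1),'n',(np.linalg.norm(d)/50).round(1))
def tri(m1,p1,m2,p2):
    o1,d1=ray(m1,*p1);o2,d2=ray(m2,*p2)
    s=np.linalg.lstsq(np.c_[d1,-d2],o2-o1,rcond=None)[0]
    a,b=o1+s[0]*d1,o2+s[1]*d2
    return (a+b)/2,np.linalg.norm(a-b)
E
python3 - <<'E'
from h import *
t,s,w=[env.camera_model(n) for n in ['top','scene','wrist']]
print('bladetop',tri(t,(339,178.4),s,(163.4,210.6)),plane(t,339,178.4,105),plane(s,163.4,210.6,105))
print('post',tri(t,(268.5,205),s,(247.9,169.7)),plane(t,268.5,205,165),plane(s,247.9,169.7,165))
o=env.get_obs(); r=q2R(o['tcp_rot'])
print('cam in tool',r.inv().apply(w['position']-o['eef_pos']),'axis',r.inv().apply(q2R(w['orientation']).apply([0,0,-1])),'camx',r.inv().apply(q2R(w['orientation']).apply([1,0,0])))
h,c=plane(t,248,188,207),plane(t,268.5,205,165); print('handle dir',np.degrees(np.arctan2(*(h-c)[::-1])))
shift([480,0,300]); shift([575,-296,300])
E
```

```text
bladetop (array([ 582.11053462, -299.43126982,  102.89570135]), np.float64(2.9707166265696725)) [ 581.93572998 -300.57594846] [ 583.90992503 -297.46052766]
post (array([465.43433285, -15.33163952, 165.24193529]), np.float64(6.469471158534148)) [465.27738736 -18.56325387] [465.38575548 -12.09024414]
cam in tool [  69.84501398   -0.22311112 -142.24618882] axis [-2.79529637e-01 -5.66716915e-04  9.60136897e-01] camx [6.31896839e-04 9.99999501e-01 7.74213061e-04]
handle dir 52.72148635231287
tcp [205.9 563.  230.6] toolyaw(x-axis) deg 159.9 shift [-450.8 -434.6  -68.8] n 12.6
tcp [205.9 563.  230.6] toolyaw(x-axis) deg 159.9 shift [-641.8 -679.9  -68.5] n 18.7
```

```bash
python3 -m creep '[[0,[-15,-14,-20],0],[0,[-30,-28,-20],0],[0,[-30,-28,-20],0],[0,[-30,-28,-20],0],[0,[-30,-28,-9],0],[0,[-30,-28,0],0],[0,[-30,-28,0],0],[0,[-30,-28,0],0]]' | tail -3
python3 -m creep '[[0,[-30,-28,0],0],[0,[-30,-28,0],0],[0,[-30,-28,0],0],[0,[-30,-28,0],0],[0,[-30,-28,0],0],[0,[-30,-28,0],0],[0,[-30,-28,0],0],[0,[-30,-28,0],0]]' | tail -3
python3 -m creep '[[0,[-18,-20,0],0],[0,[0,0,0],0],[0,[0,0,0],0],[0,[0,0,0],0]]' | tail -3
python3 - <<'E'
from h import *
im,m=snap('wrist','w1.png'); shift([620,-314,320]); print(proj(m,[465,-15,165]))
cv2.imwrite('pics/w1b.png',cv2.convertScaleAbs(im,alpha=1.4))
E
```

```text
ft_force: [1.5, -0.9, -0.0]
gripper_width: 1.0
grasp_force: 0.0
ft_force: [0.9, 0.0, -0.8]
gripper_width: 1.004
grasp_force: 0.0
ft_force: [-0.6, -0.5, -0.2]
gripper_width: 0.997
grasp_force: 0.0
tcp [503.1 -27.9 320.2] toolyaw(x-axis) deg 159.96 shift [-2.078e+02 -2.288e+02  1.000e-01] n 6.2
(np.float64(254.2784209350298), np.float64(141.93857057262727))
```

View pics/w1b.png

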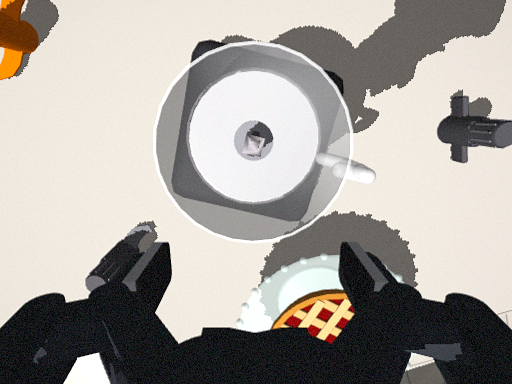

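Wrist view: the post tip is at about (254,145) and the bowl rim circle is centred at about (254,141). The base edges are tilted about 13° and the handle is at (350,168). I'll measure these, then move over the blade.

```bash
python3 - <<'E'
from h import *
import json
im=cv2.imread('pics/w1.png'); m=env.camera_model('wrist')
json.dump({k:np.array(v).tolist() for k,v in m.items()},open('m1.json','w'))
# rim points: corresponding extremes by eye cast to 207
P=np.array([plane(m,u,v,207) for u,v in [(154,141),(353,141),(254,41),(254,241)]])
print('rim',P.round(1),P[:2].mean(0),P[2:].mean(0))
# base corner edges at z=90 : bottom edge
e=lambda a,b:np.degrees(np.arctan2(*(plane(m,*b,90)-plane(m,*a,90))[::-1]))
print('edge',e((185,194),(290,219)),'handle',np.degrees(np.arctan2(*(plane(m,352,169,190)-plane(m,254,141,200))[::-1])))
hsv=im.max(2)
c=cv2.resize(im[105:185,214:294],(560,560),interpolation=cv2.INTER_CUBIC)
cv2.imwrite('pics/p1.png',cv2.convertScaleAbs(c,alpha=1.2))
E
python3 -m creep '[[0,[-15,-18,0],0],[0,[-30,-33,0],0],[0,[-30,-33,0],0],[0,[-30,-33,0],0],[0,[-30,-33,0],0],[0,[-30,-33,0],0],[0,[-30,-33,0],0],[0,[-13,-13,0],0]]' | tail -3
python3 -m creep '[[0,[0,0,0],0],[0,[0,0,0],0],[0,[0,0,0],0]]' | tail -3
python3 - <<'E'
from h import *
im,m=snap('wrist','w2.png'); shift([582,-300,320]); print(proj(m,[582,-300,105]))
E
```

```text
rim [[430.  -96.6]
 [490.3  69.1]
 [385.4  14. ]
 [551.3 -46.5]] [460.17471058 -13.74913634] [468.35772481 -16.24295051]
edge 55.863713888746766 handle 53.70558938530526
ft_force: [-0.4, 1.2, 1.1]
gripper_width: 1.001
grasp_force: 0.0
ft_force: [-0.2, -0.8, 0.2]
gripper_width: 0.998
grasp_force: 0.0
tcp [ 620.2 -313.5  320.8] toolyaw(x-axis) deg 160.0 shift [40.5 -0.4  0.8] n 0.8
(np.float64(254.6204452934503), np.float64(136.8123429208425))
```

View pics/p1.png

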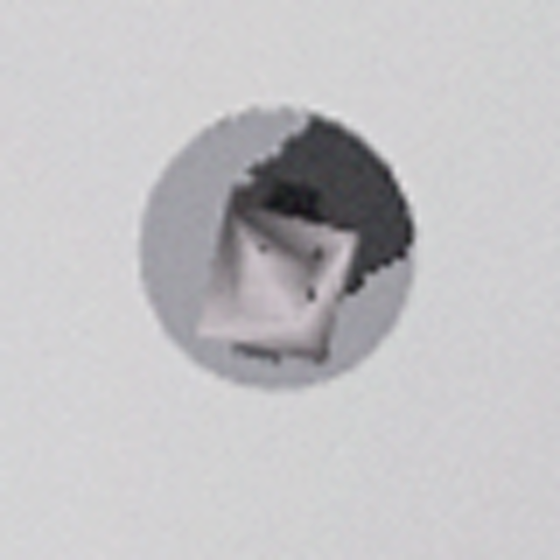

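View pics/w2.png

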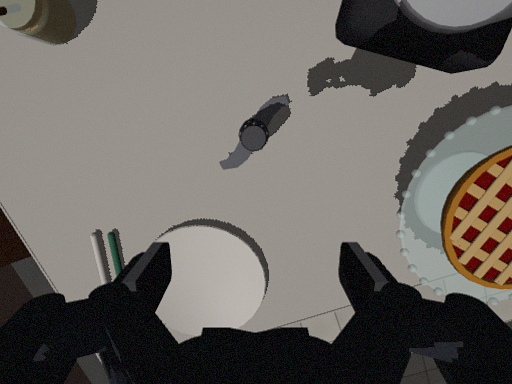

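Post crop: the boss centre is at wrist pixel (253.6,140.7). The post shoulder corners average (253.9,145.6), with edges tilted about 14° in the image. Second picture: the blade hub top is at (254,133), with wing tips near (288,98) and (222,165).

```bash
python3 - <<'E'
from h import *
import json
m1=json.load(open('m1.json')); f=lambda x,y:(x/7+214-.5+.07,105+y/7-.5+.07)
print('boss',plane(m1,*f(277,250),107))
C=np.array([plane(m1,*f(*p),157) for p in [(238,205),(358,236),(322,360),(198,335)]])
print('postc',C.mean(0),'sides',np.linalg.norm(np.roll(C,-1,0)-C,axis=1),'yaw',[np.degrees(np.arctan2(*d[::-1]))%90 for d in np.roll(C,-1,0)-C])
m=env.camera_model('wrist'); im=cv2.imread('pics/w2.png')
print('hubtop',plane(m,254,133.5,105))
roi=im[80:185,205:310].astype(int)
c=cv2.resize(im[80:185,205:310],(630,630),interpolation=cv2.INTER_CUBIC)[:600]
cv2.imwrite('pics/b1.png',cv2.convertScaleAbs(c,alpha=1.5))
E
```

```text
boss [468.09400234 -17.58449304]
postc [468.76154681 -17.20304973] sides [18.65943654 19.50162913 19.38284558 20.49029766] yaw [np.float64(55.76251124068094), np.float64(54.0871163128788), np.float64(58.59437990601113), np.float64(52.20926747893037)]
hubtop [ 578.06237357 -299.51297943]
```

View pics/b1.png

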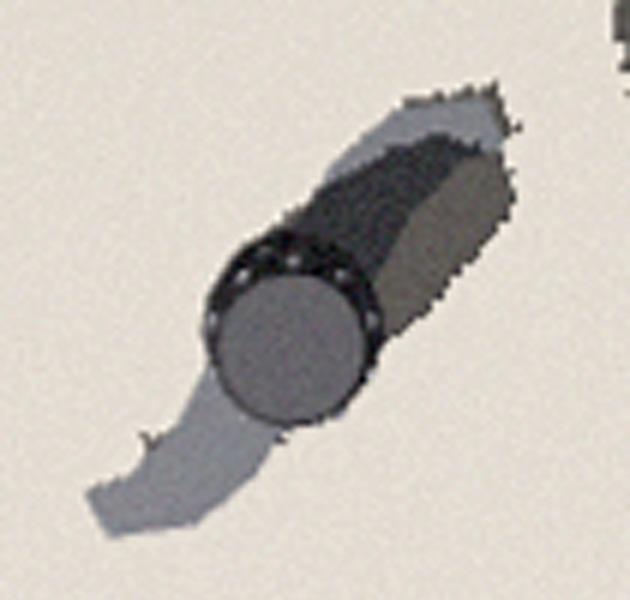

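Blade crop (6x): the hub top disc is centred at (292,350), i.e. wrist pixel (253.2,137.8). The wing ends are centred at about (99,513) and (498,118), and the wings have an S-shaped sweep.

```bash
python3 - <<'E'
from h import *
m=env.camera_model('wrist'); g=lambda x,y:(x/6+205-.42,80+y/6-.42)
hub=plane(m,*g(292,350),105); print('hub',hub)
pts={'lo_tip':(99,513),'lo_a':(88,492),'lo_b':(110,535),'up_tip':(499,118),'up_a':(492,88),'up_b':(503,148),'lo_out':(195,522),'lo_in':(190,415),'lo_mid':(195,470),'up_out':(407,103)}
Q={k:plane(m,*g(*p),20) for k,p in pts.items()}
for k,q in Q.items():
    d=q-hub; print(k,d.round(1),'r',np.linalg.norm(d).round(1),'ang',np.degrees(np.arctan2(d[1],d[0])).round(1))
d=Q['up_tip']-Q['lo_tip'];print('tipline',np.degrees(np.arctan2(d[1],d[0])),'mid',(Q['up_tip']+Q['lo_tip'])/2)
shift([hub[0],hub[1],68])
E
```

```text
hub [ 582.77635749 -302.22174051]
lo_tip [ 29.  -64.9] r 71.1 ang -66.0
lo_a [ 22.8 -65.6] r 69.4 ang -70.8
lo_b [ 35.4 -64.4] r 73.5 ang -61.2
up_tip [-28.7  64.2] r 70.3 ang 114.1
up_a [-35.9  64.8] r 74.1 ang 119.0
up_b [-21.7  63. ] r 66.6 ang 109.0
lo_out [ 39.8 -42.1] r 57.9 ang -46.6
lo_in [ 13.2 -33.3] r 35.9 ang -68.3
lo_mid [ 27.  -37.2] r 46.0 ang -54.1
up_out [-39.7  44.1] r 59.3 ang 132.0
tipline 114.05494051394471 mid [ 582.91906622 -302.57770324]
tcp [ 620.2 -313.5  320.8] toolyaw(x-axis) deg 160.0 shift [ 38.9  -2.3 252.8] n 5.1
```

```bash
python3 -m creep '[[0,[20,-1,30],0],[0,[19,-1,40],0],[0,[0,0,45],0],[0,[0,0,45],0],[0,[0,0,40],0],[0,[0,0,30],0],[0,[0,0,15],0],[0,[0,0,8],0]]'
python3 -m creep '[[0,[0,0,0],0],[0,[0,0,0],0],[255,[0,0,0],0],[255,[0,0,0],0],[255,[0,0,0],0],[255,[0,0,0],0],[255,[0,0,0],0],[255,[0,0,0],0]]'
python3 -m creep '[[255,[0,0,0],0],[255,[0,0,0],0],[255,[0,0,0],0],[255,[0,0,0],0]]'
```

```text
time: 4.15
eef_pos: [582.6, -302.8, 66.5]
tcp_rot: [-0.001, 0.174, 0.985, 0.0]
ft_force: [-0.0, -0.1, 0.0]
gripper_width: 1.0
grasp_force: 0.0
time: 4.95
eef_pos: [583.4, -304.2, 68.0]
tcp_rot: [0.0, 0.174, 0.985, -0.0]
ft_force: [-0.9, 0.7, 5.6]
gripper_width: 0.381
grasp_force: 59.1
time: 5.35
eef_pos: [583.4, -304.2, 68.0]
tcp_rot: [0.0, 0.174, 0.985, -0.0]
ft_force: [-0.2, 1.6, 4.8]
gripper_width: 0.384
grasp_force: 59.1
```

```bash
python3 -m creep '[[255,[0,0,-10],0],[255,[0,0,-30],0],[255,[0,0,-40],0],[255,[0,0,-45],0],[255,[0,0,-45],0],[255,[0,0,-45],0],[255,[0,0,-27],0],[255,[0,0,0],0]]'|tail -5
python3 -m creep '[[255,[15,17,0],0],[255,[27,30,0],0],[255,[27,30,0],0],[255,[27,30,0],0],[255,[27,30,0],0],[255,[27,30,0],0],[255,[27,30,0],0],[255,[20,22,0],0]]'|tail -5
python3 -m creep '[[255,[8,11,0],0],[255,[0,0,0],-8],[255,[0,0,0],-8],[255,[0,0,0],-6],[255,[0,0,0],0],[255,[0,0,0],0],[255,[0,0,0],0]]'
python3 - <<'E'
from h import *
im,m=snap('wrist','w3.png'); shift([469,-18,310]); print(proj(m,[468.6,-17.3,165]),env.get_obs()['joint_pos'].round(2))
cv2.imwrite('pics/w3b.png',cv2.convertScaleAbs(cv2.resize(im[40:340,100:420],None,fx=1.87,fy=1.87),alpha=1.8))
E
```

```text
eef_pos: [585.1, -305.2, 315.0]
tcp_rot: [0.004, 0.174, 0.985, -0.002]
ft_force: [0.5, 0.4, -1.8]
gripper_width: 0.383
grasp_force: 59.7
eef_pos: [470.7, -28.3, 307.6]
tcp_rot: [-0.002, 0.174, 0.985, 0.0]
ft_force: [0.1, 0.1, -1.7]
gripper_width: 0.384
grasp_force: 59.8
time: 7.65
eef_pos: [469.5, -17.7, 308.9]
tcp_rot: [-0.0, -0.015, 1.0, -0.0]
ft_force: [-0.6, -0.3, -1.5]
gripper_width: 0.386
grasp_force: 59.7
tcp [469.6 -17.7 309. ] toolyaw(x-axis) deg -178.21 shift [ 0.6 -0.3 -1. ] n 0.0
(np.float64(255.8702754204286), np.float64(181.74813564192073)) [-0.18  0.1   1.66 -0.    1.38 -1.79]
```

View pics/w3b.png

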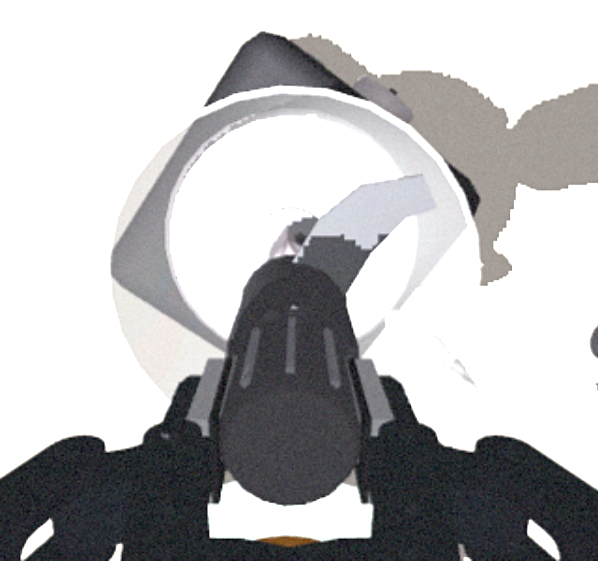

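The held blade's hub top disc is centred at crop (290,435), i.e. wrist pixel (255.1,272.6). Its wing points to the upper right, and the post tip peeks out at crop (285,240), just behind the foot. I'll check the blade's offset in the hand.

```bash
python3 - <<'E'
from h import *
m=env.camera_model('wrist'); o=env.get_obs(); r=q2R(o['tcp_rot'])
z=o['eef_pos'][2]-68
g=lambda x,y:(x/1.87+100-.25,40+y/1.87-.25)
hub=plane(m,*g(290,435),z+105)
print('hub in tool',r.inv().apply(np.r_[hub-o['eef_pos'][:2],0]))
print('hub sides', plane(m,*g(219,435),z+105)-plane(m,*g(361,435),z+105), 'bottom edge',plane(m,*g(290,504),z+105)-hub)
for p in [(425,174),(437,208),(431,190),(365,187)]:
    d=plane(m,*g(*p),z+20)-hub; print(p,np.linalg.norm(d).round(1),np.degrees(np.arctan2(d[1],d[0])).round(1))
E
```

```text
hub in tool [ 5.59575594e+00 -6.40604975e-01  3.20153937e-03]
hub sides [  1.02227285 -31.74546856] bottom edge [18.18628569  0.58216697]
(425, 174) 69.8 139.2
(437, 208) 65.6 128.9
(431, 190) 67.7 134.5
(365, 187) 53.8 152.4
```

```bash
python3 -m creep '[[255,[-0.5,-0.5,15],0],[255,[0,0,20],0],[255,[0,0,20],0],[255,[0,0,10],0],[255,[0,0,3],0],[255,[0,0,0],0],[255,[0,0,0],0],[255,[0,0,0],0]]'
python3 -m creep '[[255,[0,0,2],0],[255,[0,0,2],0],[255,[0,0,2],0],[255,[0,0,0],0],[255,[0,0,0],0]]'
python3 -m creep '[[255,[0,0,2],0],[255,[0,0,2],0],[255,[0,0,0],0],[255,[0,0,0],0]]'
```

```text
time: 8.5
eef_pos: [470.9, -18.1, 242.2]
tcp_rot: [0.001, -0.017, 1.0, -0.0]
ft_force: [0.1, -0.1, -2.0]
gripper_width: 0.386
grasp_force: 59.7
time: 9.0
eef_pos: [470.0, -18.0, 235.2]
tcp_rot: [-0.0, -0.017, 1.0, -0.0]
ft_force: [0.1, -1.3, -0.9]
gripper_width: 0.385
grasp_force: 59.7
time: 9.4
eef_pos: [470.0, -18.0, 231.2]
tcp_rot: [-0.0, -0.017, 1.0, -0.0]
ft_force: [-1.0, -0.7, -1.3]
gripper_width: 0.383
grasp_force: 59.7
```

```bash
for i in 1 2 3; do :; done
python3 -m creep '[[255,[0,0,1],0],[255,[0,0,1],0],[255,[0,0,0],0],[255,[0,0,0],0]]' | sed -n '2p;4p'
python3 -m creep '[[255,[0,0,1],0],[255,[0,0,1],0],[255,[0,0,0],0],[255,[0,0,0],0]]'| sed -n '2p;4p'
python3 -m creep '[[255,[0,0,1],0],[255,[0,0,0],0],[255,[0,0,0],0]]'| sed -n '2p;4p'
python3 -m creep '[[255,[0,0,1],0],[255,[0,0,0],0],[255,[0,0,0],0]]'| sed -n '2p;4p'
```

```text
eef_pos: [470.1, -17.9, 229.3]
ft_force: [0.0, -1.4, -1.2]
eef_pos: [470.1, -18.0, 227.3]
ft_force: [-1.4, -1.1, -1.3]
eef_pos: [470.1, -18.0, 226.3]
ft_force: [1.0, 0.6, -1.7]
eef_pos: [470.1, -17.9, 225.3]
ft_force: [-0.3, 0.1, -1.2]
```

```bash

python3 -m creep '[[255,[0,0,1],0],[255,[0,0,0],0],[255,[0,0,0],0]]' | sed -n '2p;4p'
python3 -m creep '[[255,[0,0,1],0],[255,[0,0,0],0],[255,[0,0,0],0]]'| sed -n '2p;4p'
python3 -m creep '[[255,[0,0,1],0],[255,[0,0,0],0],[255,[0,0,0],0]]'| sed -n '2p;4p'; python3 -c "
from bench import env;print(env.get_obs()['torque'])"
```

```text
eef_pos: [470.1, -17.9, 224.3]
ft_force: [0.1, 0.2, -1.4]
eef_pos: [470.1, -17.9, 223.3]
ft_force: [-0.2, 0.1, -1.0]
eef_pos: [470.0, -17.9, 222.2]
ft_force: [0.5, -0.1, -1.3]
[ 0.0380518   0.01740546 -0.05763257]
```

```bash

python3 -m creep '[[255,[0,0,1],0],[255,[0,0,1],0],[255,[0,0,0],0],[255,[0,0,0],0]]' | sed -n '2p;4p'
python3 -m creep '[[255,[0,0,1],0],[255,[0,0,1],0],[255,[0,0,0],0],[255,[0,0,0],0]]'| sed -n '2p;4p'
python3 -m creep '[[255,[0,0,1],0],[255,[0,0,0],0],[255,[0,0,0],0]]'| sed -n '2p;4p'; python3 -c "
from bench import env;print(env.get_obs()['torque'])"
```

```text
eef_pos: [470.1, -17.9, 220.2]
ft_force: [-0.5, -0.3, -1.4]
eef_pos: [470.1, -17.9, 218.3]
ft_force: [0.1, 0.7, -2.3]
eef_pos: [470.1, -17.9, 217.3]
ft_force: [-0.1, -0.8, -1.8]
[-0.00704192 -0.01577202  0.00372311]
```

```bash

python3 -m creep '[[255,[0,0,1],0],[255,[0,0,1],0],[255,[0,0,0],0],[255,[0,0,0],0]]' | sed -n '2p;4p'
python3 -m creep '[[255,[0,0,1],0],[255,[0,0,1],0],[255,[0,0,0],0],[255,[0,0,0],0]]'| sed -n '2p;4p'
python3 -m creep '[[255,[0,0,1],0],[255,[0,0,1],0],[255,[0,0,0],0]]'| sed -n '2p;4p'; python3 -c "
from bench import env;print(env.get_obs()['torque'])"
```

```text
eef_pos: [470.1, -18.0, 215.3]
ft_force: [-0.5, -0.3, -1.3]
eef_pos: [470.2, -18.0, 213.3]
ft_force: [0.0, 0.8, -1.3]
eef_pos: [470.4, -18.0, 211.5]
ft_force: [0.7, 0.4, 1.5]
[-0.02166568 -0.04454601 -0.05165131]
```

Force is starting to rise at the catches, as expected. I'll continue down.

```bash

python3 -m creep '[[255,[0,0,1],0],[255,[0,0,1],0],[255,[0,0,0],0]]' | sed -n '2p;4p'
python3 -m creep '[[255,[0,0,1],0],[255,[0,0,1],0],[255,[0,0,0],0]]'| sed -n '2p;4p'
python3 -m creep '[[255,[0,0,1],0],[255,[0,0,1],0],[255,[0,0,0],0]]'| sed -n '2p;4p'; python3 -c "
from bench import env;print(env.get_obs()['torque'])"
```

```text
eef_pos: [470.4, -17.9, 209.4]
ft_force: [-0.7, 0.1, 3.3]
eef_pos: [470.3, -18.0, 207.4]
ft_force: [0.4, 0.1, 2.9]
eef_pos: [470.3, -18.0, 205.4]
ft_force: [-0.3, 0.3, 4.9]
[ 0.02329748 -0.02673901 -0.00326538]
```

```bash

python3 -m creep '[[255,[0,0,1],0],[255,[0,0,1],0],[255,[0,0,0],0]]' | sed -n '2p;4p'
python3 -m creep '[[255,[0,0,1],0],[255,[0,0,1],0],[255,[0,0,0],0]]'| sed -n '2p;4p'
python3 -m creep '[[255,[0,0,1],0],[255,[0,0,1],0],[255,[0,0,0],0]]'| sed -n '2p;4p'
python3 -m creep '[[255,[0,0,1],0],[255,[0,0,1],0],[255,[0,0,0],0]]'| sed -n '2p;4p'; python3 -c "
from bench import env;print(env.get_obs()['torque'])"
```

```text
eef_pos: [469.9, -17.9, 202.9]
ft_force: [0.8, 0.7, -0.1]
eef_pos: [469.9, -17.9, 201.0]
ft_force: [0.7, -0.2, -0.4]
eef_pos: [470.0, -17.9, 199.1]
ft_force: [0.8, -0.5, 0.1]
eef_pos: [470.0, -17.9, 197.1]
ft_force: [0.8, -0.5, 0.3]
[-0.06402184 -0.1563366   0.04727941]
```

Past the push-in, with low forces. I'll continue towards home (TCP about 175).

```bash

python3 -m creep '[[255,[0,0,2],0],[255,[0,0,2],0],[255,[0,0,1],0],[255,[0,0,0],0]]' | sed -n '2p;4p'
python3 -m creep '[[255,[0,0,2],0],[255,[0,0,2],0],[255,[0,0,1],0],[255,[0,0,0],0]]'| sed -n '2p;4p'
python3 -m creep '[[255,[0,0,2],0],[255,[0,0,2],0],[255,[0,0,1],0],[255,[0,0,0],0]]'| sed -n '2p;4p'
python3 -m creep '[[255,[0,0,1],0],[255,[0,0,1],0],[255,[0,0,1],0],[255,[0,0,0],0]]'| sed -n '2p;4p'
```

```text
eef_pos: [469.9, -17.9, 192.0]
ft_force: [0.5, -0.6, -1.4]
eef_pos: [469.9, -17.9, 187.0]
ft_force: [0.6, -0.3, -0.2]
eef_pos: [469.9, -17.9, 182.0]
ft_force: [1.8, -0.3, -1.4]
eef_pos: [469.7, -17.9, 178.9]
ft_force: [0.1, 0.1, -1.7]
```

```bash

python3 -m creep '[[255,[0,0,1],0],[255,[0,0,0],0],[255,[0,0,0],0]]' | sed -n '2p;4p'
python3 -m creep '[[255,[0,0,1],0],[255,[0,0,0],0],[255,[0,0,0],0]]'| sed -n '2p;4p'
python3 -m creep '[[255,[0,0,0.5],0],[255,[0,0,0],0],[255,[0,0,0],0]]'| sed -n '2p;4p'
python3 -m creep '[[255,[0,0,0.5],0],[255,[0,0,0],0],[255,[0,0,0],0]]'| sed -n '2p;4p'
```

```text
eef_pos: [470.0, -17.9, 178.2]
ft_force: [-1.1, 0.2, -2.1]
eef_pos: [470.1, -17.9, 177.3]
ft_force: [0.1, -0.4, -1.2]
eef_pos: [470.1, -18.0, 176.8]
ft_force: [-0.6, -0.4, -1.1]
eef_pos: [470.1, -18.0, 176.3]
ft_force: [-0.1, 0.4, -1.7]
```

```bash

for k in a; do
python3 -m creep '[[255,[0,0,0.5],0],[255,[0,0,0],0],[255,[0,0,0],0]]' | sed -n '2p;4p'
python3 -m creep '[[255,[0,0,0.5],0],[255,[0,0,0],0],[255,[0,0,0],0]]'| sed -n '2p;4p'
python3 -m creep '[[255,[0,0,0.5],0],[255,[0,0,0],0],[255,[0,0,0],0]]'| sed -n '2p;4p'
done
```

```text
eef_pos: [470.1, -17.9, 175.8]
ft_force: [0.4, -0.5, -0.7]
eef_pos: [470.1, -17.9, 175.3]
ft_force: [0.0, -0.5, -1.1]
eef_pos: [470.3, -18.0, 175.0]
ft_force: [-0.7, -0.1, 2.0]
```

```bash

python3 -m creep '[[255,[0,0,0.5],0],[255,[0,0,0],0],[255,[0,0,0],0]]' | sed -n '2p;4p'
python3 -m creep '[[255,[0,0,0.5],0],[255,[0,0,0],0],[255,[0,0,0],0]]'| sed -n '1,2p;4p'
```

```text
eef_pos: [470.4, -17.9, 175.0]
ft_force: [-1.8, 1.0, 7.3]
time: 20.3
eef_pos: [470.6, -17.9, 174.9]
ft_force: [-3.1, 2.2, 11.4]
```

```bash

python3 -m creep '[[255,[0,0,0.5],0],[255,[0,0,0],0],[255,[0,0,0],0],[255,[0,0,0],0]]' | sed -n '2p;4p'
python3 -m creep '[[255,[0,0,-1],0],[255,[0,0,-0.8],0],[255,[0,0,-0.5],0],[255,[0,0,-0.5],0],[255,[0,0,-0.5],0],[255,[0,0,0],0],[255,[0,0,0],0]]'| sed -n '1,2p;4p'
python3 -m creep '[[255,[0,0,-0.5],0],[255,[0,0,0],0],[255,[0,0,0],0]]'| sed -n '2p;4p'
python3 -m creep '[[255,[0,0,-0.5],0],[255,[0,0,0],0],[255,[0,0,0],0]]'| sed -n '2p;4p'
```

```text
eef_pos: [470.7, -17.9, 174.9]
ft_force: [-4.3, 1.8, 16.8]
time: 21.4
eef_pos: [470.1, -18.0, 176.5]
ft_force: [0.9, 0.1, -2.0]
eef_pos: [470.1, -18.0, 177.1]
ft_force: [0.6, -0.5, -0.2]
eef_pos: [470.1, -17.9, 177.6]
ft_force: [-0.0, -0.0, -1.3]
```

```bash

python3 -m creep '[[255,[0,0,-0.4],0],[255,[0,0,0],0],[255,[0,0,0],0]]'| sed -n '2p;4p'
python3 -m creep '[[255,[0,0,-0.4],0],[255,[0,0,0],0],[255,[0,0,0],0]]'| sed -n '2p;4p'
python3 -m creep '[[255,[0,0,-0.4],0],[255,[0,0,0],0],[255,[0,0,0],0]]'| sed -n '2p;4p'
```

```text
eef_pos: [470.1, -18.0, 178.0]
ft_force: [-0.3, -0.3, -0.9]
eef_pos: [470.1, -18.0, 178.4]
ft_force: [0.4, -0.1, -1.3]
eef_pos: [470.1, -18.0, 178.8]
ft_force: [-0.8, -0.9, -1.0]
```

```bash

python3 -m creep '[[255,[0,0,-0.4],0],[255,[0,0,0],0],[255,[0,0,0],0]]'| sed -n '2p;4p'
python3 -m creep '[[255,[0,0,-0.4],0],[255,[0,0,0],0],[255,[0,0,0],0]]'| sed -n '2p;4p'
python3 -m creep '[[255,[0,0,-0.4],0],[255,[0,0,0],0],[255,[0,0,0],0]]'| sed -n '2p;4p'
```

```text
eef_pos: [470.1, -18.0, 179.2]
ft_force: [-0.2, -0.1, -1.8]
eef_pos: [470.1, -18.0, 179.6]
ft_force: [-0.4, 0.3, -2.2]
eef_pos: [470.1, -18.0, 180.0]
ft_force: [0.3, 0.5, -0.2]
```

```bash

python3 -m creep '[[255,[0,0,-0.4],0],[255,[0,0,0],0],[255,[0,0,0],0]]'| sed -n '2p;4p'
python3 -m creep '[[255,[0,0,-0.4],0],[255,[0,0,0],0],[255,[0,0,0],0]]'| sed -n '2p;4p'
```

```text
eef_pos: [470.0, -17.9, 180.4]
ft_force: [0.3, -0.3, -1.7]
eef_pos: [469.9, -18.0, 180.5]
ft_force: [1.7, -0.1, -6.1]
```

```bash

python3 -m creep '[[255,[0,0,-0.3],0],[255,[0,0,0],0],[255,[0,0,0],0]]'| sed -n '2p;4p'
python3 -m creep '[[255,[0,0,-0.2],0],[255,[0,0,0],0],[255,[0,0,0],0]]'| sed -n '2p;4p'
```

```text
eef_pos: [469.8, -17.9, 180.7]
ft_force: [2.1, 0.6, -11.5]
eef_pos: [469.7, -17.9, 180.8]
ft_force: [1.6, -0.5, -18.3]
```

```bash

python3 -m creep '[[255,[0,0,0.2],0],[255,[0,0,0],0],[255,[0,0,0],0]]'| sed -n '1,2p;4p'
python3 -m creep '[[255,[0,0,0],0],[255,[0,0,0],0]]'| sed -n '2p;4p'
```

```text
time: 25.3
eef_pos: [469.7, -17.9, 180.8]
ft_force: [2.5, -0.5, -18.8]
eef_pos: [469.8, -17.9, 180.8]
ft_force: [2.2, -0.2, -19.0]
```

```bash

python3 -m creep '[[255,[0,0,0.4],0],[255,[0,0,0],0]]'| sed -n '1,2p;4p'
python3 -m creep '[[255,[0,0,0],0],[255,[0,0,0],0]]'| sed -n '2p;4p'
```

```text
time: 25.7
eef_pos: [469.9, -17.9, 180.8]
ft_force: [0.5, -0.0, -15.7]
eef_pos: [469.9, -17.9, 180.8]
ft_force: [0.8, 0.4, -15.0]
```

```bash

python3 -m creep '[[255,[0,0,0.1],0],[255,[0,0,0],0],[255,[0,0,0],0],[255,[0,0,0],0],[255,[0,0,0],0],[255,[0,0,0],0]]'| sed -n '1,2p;4p'
python3 -m creep '[[255,[0,0,0],0],[255,[0,0,0],0],[255,[0,0,0],0],[255,[0,0,0],0],[255,[0,0,0],0],[255,[0,0,0],0],[255,[0,0,0],0],[255,[0,0,0],0]]'| sed -n '2p;4p'
python3 -m creep '[[255,[0,0,0],0],[255,[0,0,0],0],[255,[0,0,0],0],[255,[0,0,0],0],[255,[0,0,0],0],[255,[0,0,0],0],[255,[0,0,0],0],[255,[0,0,0],0]]'| sed -n '1,2p;4p'
```

```text
time: 26.5
eef_pos: [470.1, -18.0, 180.7]
ft_force: [-0.6, -0.6, -11.6]
eef_pos: [470.1, -18.0, 180.7]
ft_force: [-1.1, 0.6, -10.4]
time: 28.1
eef_pos: [470.2, -18.0, 180.7]
ft_force: [-0.7, 0.2, -10.0]
```

```bash

python3 -m creep '[[255,[0,0,-0.1],0],[255,[0,0,0],0],[255,[0,0,0],0],[255,[0,0,0],0]]'| sed -n '1,2p;4p'
python3 -m creep '[[255,[0,0,-0.1],0],[255,[0,0,0],0],[255,[0,0,0],0],[255,[0,0,0],0]]'| sed -n '2p;4p'
```

```text
time: 28.5
eef_pos: [470.1, -17.9, 180.7]
ft_force: [-0.2, 1.4, -10.4]
eef_pos: [470.0, -18.0, 180.7]
ft_force: [-0.3, -0.3, -12.1]
```

```bash

python3 -m creep '[[255,[0,0,-0.1],0],[255,[0,0,0],0],[255,[0,0,0],0],[255,[0,0,0],0]]'| sed -n '1,2p;4p'
python3 -m creep '[[255,[0,0,0],0],[255,[0,0,0],0],[255,[0,0,0],0],[255,[0,0,0],0],[255,[0,0,0],0],[255,[0,0,0],0]]'| sed -n '2p;4p'
```

```text
time: 29.3
eef_pos: [470.0, -17.9, 180.8]
ft_force: [-0.4, -0.1, -14.6]
eef_pos: [470.0, -18.0, 180.8]
ft_force: [0.7, 0.4, -16.2]
```

```bash

python3 -m creep '[[255,[0,0,0.1],0],[255,[0,0,0],0],[255,[0,0,0],0],[255,[0,0,0],0],[255,[0,0,0],0],[255,[0,0,0],0]]'| sed -n '1,2p;4p'
python3 -m creep '[[255,[0,0,0],0],[255,[0,0,0],0],[255,[0,0,0],0],[255,[0,0,0],0],[255,[0,0,0],0],[255,[0,0,0],0]]'| sed -n '2p;4p'
python3 -m creep '[[255,[0,0,0],0],[255,[0,0,0],0],[255,[0,0,0],0],[255,[0,0,0],0],[255,[0,0,0],0],[255,[0,0,0],0]]'| sed -n '1,2p;4p'
```

```text
time: 30.5
eef_pos: [470.1, -17.9, 180.8]
ft_force: [-0.4, 0.4, -16.1]
eef_pos: [470.1, -17.9, 180.8]
ft_force: [-0.4, -0.6, -15.9]
time: 31.7
eef_pos: [470.1, -17.9, 180.8]
ft_force: [-0.1, 0.1, -16.2]
```

Held about 2 s at roughly 14.5 N net. Now I'll lower it, release and retreat.

```bash

python3 -m creep '[[255,[0,0,1],0],[255,[0,0,1],0],[255,[0,0,1],0],[255,[0,0,1],0],[255,[0,0,1],0],[255,[0,0,0.5],0],[255,[0,0,0],0],[255,[0,0,0],0]]'| sed -n '1,2p;4p'
python3 -m creep '[[150,[0,0,0],0],[100,[0,0,0],0],[60,[0,0,0],0],[60,[0,0,0],0],[60,[0,0,0],0],[60,[0,0,0],0],[60,[0,0,0],0]]'
python3 -m creep '[[60,[0,0,-5],0],[60,[0,0,-15],0],[60,[0,0,-25],0],[60,[0,0,-35],0],[60,[0,0,-35],0],[60,[0,0,-25],0],[60,[0,0,0],0],[60,[0,0,0],0]]'
python3 - <<'E'
from h import *
im,m=snap('wrist','w4.png')
cv2.imwrite('pics/w4b.png',im)
E
```

```text
time: 32.5
eef_pos: [470.6, -18.2, 175.4]
ft_force: [-0.1, 0.4, -1.3]
time: 33.2
eef_pos: [470.1, -18.0, 175.3]
tcp_rot: [-0.0, -0.017, 1.0, -0.0]
ft_force: [-0.3, -0.1, -0.4]
gripper_width: 0.765
grasp_force: 0.0
time: 34.0
eef_pos: [470.3, -18.0, 315.8]
tcp_rot: [0.001, -0.017, 1.0, -0.0]
ft_force: [0.5, -0.3, -0.3]
gripper_width: 0.764
grasp_force: 0.0
```

View pics/w4b.png

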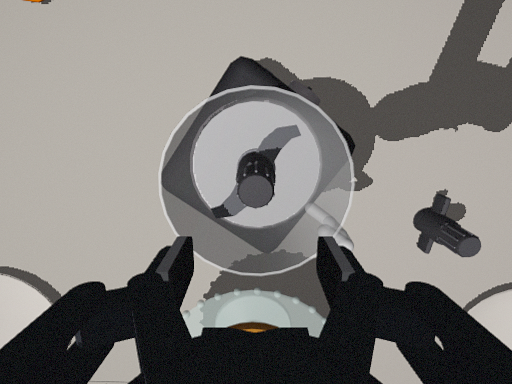

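The blade stands upright in the bowl with its hub at (256,185), and the gripper is clear of it.

```bash
python3 -c "
from bench import env;print(env.close_job())"
```

```text
the job is handed in; nothing more can be done
None
```

The chopping blade is fitted and pressed home with about 18 N. The catches held it under an upward pull of about 14.5 N for 2 s, briefly about 17.5 N while I set the force. I let go, left it in the bowl and handed the job in at about 34 s; the hand-in gave no verdict.

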